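Load a small hydraulic lift and put its lever in float

ROBOT

A 7-joint arm with a two-finger parallel gripper is mounted at the origin on a cart in front of the work surface, level with it; the furniture and walls round the work are solid. World frame = base frame: x ahead of the robot, y to its left, z up, the work surface at z = 0. Lengths are in m, angles in rad, forces in N, time in s.
With the tool pointing down it reaches from about 0.425 to 0.875 m from the base axis. Payload 4.7 kg.
Tool frame: the origin (TCP) lies midway between the tips of the shut fingers; the grasp point (between the pads) lies 19 mm behind it; z points along the fingers, y is the line along which they close (so a half turn about z gives the same grasp; the last joint's range is limited). The gripper opens to 87 mm and grips with 3 to 60 N. Pads are 19 mm wide; open, the fingers measure 117 mm over their backs; the gripper's body (75 mm by 190 mm) begins 51 mm behind the grasp point.
Start: joints at [1.265, 0.321, -0.07, 1.45, 0.023, 1.371, -0.057], TCP at [0.204, -0.617, 0.223] pointing down, gripper open.
Joint ranges: [-2.86, 2.86], [-0.3, 2.09], [-1.38, 1.24], [0.06, 2.45], [-1.56, 4.7], [0.09, 2.05], [-2.69, 2.69]. Speed limits (rad/s): [2.57, 2.57, 3.14, 3.14, 3.14, 3.14, 3.14].

INTERFACE

Orientations are given as a rotation vector (axis times angle).
In Python, from bench import ctrl, optics, status, close_job gives the robot as it stands (ctrl), with the cameras (optics), the job as plain functions and the readings (status).
- The arm moves only by the shell command python3 inch.py 'ROWS' [FORCE]. ROWS is rows parted by semicolons, their numbers by spaces, 1 to 20 of them, each of 5 numbers: dx, dy, dz in m, then a turn about the tool's z in rad, then the opening from 0.0 (shut) to 1.0 (fully open); each row is the pose to reach, as a shift and turn from the pose commanded when the command began, along the tool's axes at that moment; what a row does not reach only later rows make up. A row lasts 1/10 s, in which the tool goes at most 0.05 m and 0.15 rad, less where a joint would pass 70% of its speed; a pose out of reach is approached as far as the arm can. The fingers move at their own pace and stop on an object; FORCE is the grip in N (left out, the last holds). Time passes only in rows, so rows that do not move let the fingers close. It prints the time, the measured TCP pose, the force, the opening and the grip force at its end.
- status.get_state(): the state, without advancing time (a new reading comes with each control period).
- optics.get_image(name): name is "scene" or "top" or "wrist"; returns the picture (420x560x3 uint8, red, green, blue); there is no depth.
- optics.camera_model(name): a dict with "vertical_fov" (degrees; the focal length in pixels is half the picture's height over the tangent of half this angle, whatever the lens; pixels are square), "cx", "cy" (the principal point, pixels), "rvec" (rotation vector, rad) and "tvec" (3), from world to camera coordinates, as OpenCV has them; the wrist camera has in their place "hand_eye" (4x4, takes a point from camera to tool coordinates, whose origin is the TCP and whose axes are the flange's). Camera axes: x right, y down, z forward; pixel columns grow to the right and rows downward; lengths in m; the calibration is good to about 2 mm. A picture is of the moment at which its call begins: read the wrist's pose just before it. camera_model takes no time and is no camera call.
- close_job(): hands the job in; it is judged then, once.
The state is a dict: "time": time; "joint_positions": joint angles; "qd": joint speeds; "joint_torque": joint torques, N m; "position": TCP position; "tool_rot": TCP orientation; "ft_force": force on the tool from outside, world axes, zero at the start; "torque": the same for the moment, N m; "grip_width": opening from 0.0 (shut) to 1.0 (fully open); "grip_force": force on a finger pad.
Only numpy, scipy, OpenCV 4.12 (cv2) and the standard library are available. Lean on these libraries where they do the work, as an engineer would, in place of code of your own. Each camera call takes 0.05 s, during which the arm holds its last target. There are 200 camera calls.

TASK

Set the black calibration block down squarely on the rubber pad in the middle of the small lift's plate, and lift the metal lock chock out of the ball-knob valve and leave it in the shallow steel tray. Only when both are done, push the ball-knob lever away from its cap end, past the stiff detent and fully home in its float notch, so that the lift sinks all the way and the lever stays there. Leave the T-handle lever, the beaker and the glue bottle as they are.

Things in the scene. Friction and masses are not known exactly. Their poses are not given: they have to be found in the camera images.
- cal_block: loose black rectangular block, 40 (own x) x 62 (own y) x 26 mm high, 0.15 to 0.3 kg, standing on the bench at the left. Origin: centre of its underside, z up. Take it across the 40 mm.
- lift: small fixed hydraulic lift: grey body, 112 x 112 mm foot, 46 mm high, at the back centre, carrying a horizontal aluminium plate 76 (own x) x 100 (own y) mm. Origin: centre of its underside on the bench; own z up; turned a little about z.
- pad (a point): centre of the top face of the dark rubber pad (46 x 68 mm, long side along the lift's y, 2 mm proud of the plate) in the middle of the lift's plate, 74 mm above the bench when the lift is up, 62 mm when it is down; axes those of the lift. The block's 40 mm side goes along x and its 62 mm side along y (either way round).
- lift_plate (a joint): how far the plate has sunk, m: 0 up, 0.012 fully down. Driven only by the ball-knob lever.
- float_valve: fixed grey valve with the ball-knob lever and a chock channel on top; left or right of the other valve. Foot 116 (own x) x 66 (own y) mm; detent crank and plunger, under 55 mm high, on its +y side. Origin: on the bench under the lever's pivot; the pivot axis lies along own y, 30 mm above it. Own x points from the round steel end cap to the channel's end wall, roughly away from the robot.
- float_lever (a joint): angle of the ball-knob lever, rad: 0 = hold (leaning 0.45 rad to its valve's -x), 0.9 = float, at its stop, leaning 0.45 rad to +x. Starts at 0 to 0.06. The knob takes about 3 N up to 0.43; there a sprung plunger makes it 10 to 14 N, fading to 3 N at 0.68; then the spring drives it on to the stop and keeps it there. Let go at 0.43 to 0.68 it slips back. The chock blocks it at about 0.4.
- float_knob (a point): centre of the 28 mm black ball knob, 110 mm from the pivot axis along the lever (steel rod, 10 mm thick).
- chock: loose aluminium lock chock, 0.08 kg: block 40 (own x) x 22 (y) x 20 mm high with an upright tab 28 (x) x 12 (y) mm on top, 53 mm high in all. Origin: centre of its underside, z up. Starts in the float valve's channel (underside 42 mm above the bench, 2.5 mm play at each side); lifts straight out. Take the tab across its 12 mm, 42 mm above the origin.
- tray: fixed shallow open steel tray, 120 (own x) x 90 (own y) x 18 mm high, walls and floor 3 mm, at the right. Origin: centre of its underside.
- plain_lever (a joint): angle of the short T-handle lever (92 mm above the bench, T bar 50 mm long) on the other valve, rad; starts near 0, stays where it is left; not to be moved.
- plain_valve: the other fixed grey valve, same foot, with the short T-handle lever at its origin; no channel. Origin: on the bench under the pivot.
- beaker: loose small glass beaker, 51 mm wide, 61 mm high, a bystander at the back right. Origin: centre of its underside.
- glue_bottle: loose glue bottle with pointed cap, 32 mm wide, 78 mm high, a bystander at the back. Origin: centre of its underside.
- channel (a point): centre of the channel's floor on the float valve, at valve x 24 mm, 42 mm above the bench; axes those of the valve. The two side cheeks (outer faces 39 mm apart) rise 12 mm above the floor, the end wall (24 to 30 mm farther along x) 24 mm.

How it is judged:
On the way, in this order (a step that is already met when the one before it is completed fails the run):
1. the block stands squarely on the pad and the chock lies in the tray, both let go, with the ball-knob lever still in hold (x of cal_block in the frame of pad between -0.012 and 0.012 m and y of cal_block in the frame of pad between -0.012 and 0.012 m and z of cal_block in the frame of pad between -0.004 and 0.004 m and angle between the x axis of cal_block and the x axis of lift, either way round below 0.2 rad and angle between cal_block's own z axis and vertical below 0.1 rad and x of chock in the frame of tray between -0.05 and 0.05 m and y of chock in the frame of tray between -0.037 and 0.037 m and z of chock in the frame of tray below 0.025 m and contact force between the fingers and cal_block below 0.1 N and contact force between the fingers and chock below 0.1 N and value of joint float_lever below 0.2 rad), for 0.2 s.
2. the lever is home in its float notch and the lift is down (value of joint float_lever above 0.85 rad and value of joint lift_plate above 0.0105 m), for 0.2 s.
At the end, for the whole second after the job is handed in: The ball-knob lever is in float (over 0.85 rad of 0.9) and the lift is down (over 10.5 of 12 mm); the block rests upright on the pad, its centre within 12 mm of the pad's in x and in y and its sides within 0.2 rad of the lift's; the chock lies inside the tray; all at rest (all of step 2 and x of cal_block in the frame of pad between -0.012 and 0.012 m and y of cal_block in the frame of pad between -0.012 and 0.012 m and z of cal_block in the frame of pad between -0.004 and 0.004 m and angle between the x axis of cal_block and the x axis of lift, either way round below 0.2 rad and angle between cal_block's own z axis and vertical below 0.1 rad and x of chock in the frame of tray between -0.05 and 0.05 m and y of chock in the frame of tray between -0.037 and 0.037 m and z of chock in the frame of tray below 0.025 m and linear speed of each of cal_block, chock below 0.02 m/s); the robot touches nothing.
It fails at once if the T-handle lever is moved by more than about 0.15 rad from its start range (value of joint plain_lever above 0.25 rad or value of joint plain_lever below -0.25 rad).
It fails at once if the beaker or the glue bottle is shifted by more than 30 mm or tipped (distance of any of beaker, glue_bottle from where it was at the start of the episode above 0.03 m or angle between any of beaker, glue_bottle's own z axis and vertical above 0.3 rad).
It also fails if it takes over 69 s, if anything falls off the work surface, if the arm or the gripper's body presses on something with over 40 N, if the wrist force passes 120 N, or if a joint passes its speed limit or range.

## Working session

There is one attempt and no reset: what is moved stays moved. The work goes in short steps, Python scripts to look and compute and a shell command to move; the robot and the scene stay as the last step left them, time stands still between calls to the robot, and variables do not carry over. Pictures are saved under pics/ and viewed, at most 10 in all, crops included, and the job is handed in when it is done.

```bash
ls; mkdir -p pics
cat > h.py <<'E'
import numpy as np,cv2
from scipy.spatial.transform import Rotation as R
from bench import ctrl, optics, status, close_job
def cam(n,st=None):
    m=optics.camera_model(n)
    f=210/np.tan(np.radians(m["vertical_fov"])/2)
    K=np.array([[f,0,m["cx"]],[0,f,m["cy"]],[0,0,1]])
    if "hand_eye" in m:
        st=st or status.get_state()
        T=np.eye(4);T[:3,:3]=R.from_rotvec(st["tool_rot"]).as_matrix();T[:3,3]=st["position"]
        X=np.linalg.inv(T@np.array(m["hand_eye"]))
        return K,X[:3,:3],X[:3,3]
    return K,R.from_rotvec(m["rvec"]).as_matrix(),np.array(m["tvec"])
def ray(c,uv):
    K,A,t=c
    return -A.T@t, A.T@np.linalg.inv(K)@np.array([uv[0],uv[1],1.])
def onz(c,uv,z):
    o,d=ray(c,uv);return o+d*(z-o[2])/d[2]
def proj(c,p):
    K,A,t=c;q=K@(A@np.array(p)+t);return q[:2]/q[2]
def tri(*obs):
    M=np.zeros((3,3));b=np.zeros(3)
    for c,uv in obs:
        o,d=ray(c,uv);d=d/np.linalg.norm(d);P=np.eye(3)-np.outer(d,d);M+=P;b+=P@o
    p=np.linalg.solve(M,b)
    return p,[np.round(proj(c,p)-uv,1) for c,uv in obs]
def snap(n,f):
    im=optics.get_image(n);cv2.imwrite(f,im[:,:,::-1]);return im
E
python3 - <<'E'
from h import *
for n in("top","scene"):
    snap(n,f"pics/{n}0.png");print(optics.camera_model(n))
print(optics.camera_model("wrist"),status.get_state())
E
```

```text
bench.py
inch.py
pics
{'vertical_fov': 47.66164528373691, 'cx': 278.3342479258615, 'cy': 208.81961623090447, 'rvec': array([ 2.18472331, -2.16497505,  0.08137746]), 'tvec': array([-0.02875319,  0.54821054,  1.30032439])}
{'vertical_fov': 48.638965053898495, 'cx': 272.1337860233321, 'cy': 212.69392195395528, 'rvec': array([ 0.67915308, -2.58627384,  1.18853065]), 'tvec': array([0.47260215, 0.24917779, 1.20703316])}
{'vertical_fov': 58.92004082150878, 'cx': 283.53436316075954, 'cy': 208.0393870333906, 'hand_eye': array([[-3.46603491e-04, -9.61427941e-01, -2.75056711e-01,
         7.51972219e-02],
       [ 9.99999609e-01, -1.09377280e-04, -8.77800736e-04,
        -1.11839271e-03],
       [ 8.13857199e-04, -2.75056908e-01,  9.61427603e-01,
        -1.63007153e-01],
       [ 0.00000000e+00,  0.00000000e+00,  0.00000000e+00,
         1.00000000e+00]])} {'time': 0.1, 'joint_positions': array([ 1.26508667,  0.32174162, -0.07008205,  1.45154638,  0.02258667,
        1.37079524, -0.05692408]), 'qd': array([-1.12815336e-03, -1.34355107e-03, -4.72711941e-04, -1.73538412e-03,
       -2.74613056e-04, -8.11323658e-05,  5.35797203e-05]), 'joint_torque': array([-6.45127911e-04, -4.92574561e+01, -4.06147884e-01, -3.13398814e+01,
       -6.41892641e-02,  3.95546306e-02,  8.43410794e-05]), 'position': array([ 0.20415331, -0.61658954,  0.22157889]), 'tool_rot': array([-3.09986776e+00, -4.99949797e-01,  5.50509123e-04]), 'ft_force': array([ 0.00173744, -0.34402774, -0.17079815]), 'torque': array([-0.01659287, -0.04189386, -0.01635932]), 'grip_force': 0.0, 'grip_width': 1.0010941942401055}
```

View pics/top0.png

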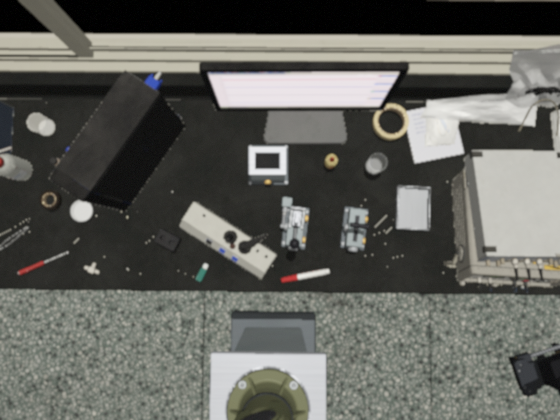

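View pics/scene0.png

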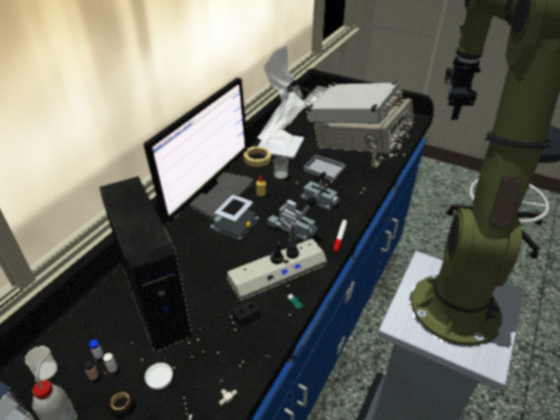

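The top view shows the block at (167,240), the lift at (268,165), the float valve at (295,225) with its knob at (295,244), the plain valve at (355,228), the tray at (413,208), the beaker at (376,163) and the glue bottle at (331,160). A power strip with plugs lies between the block and the valve. The scene view agrees.

Run:
```python
from h import *
c=cam("top")
for n,uv,z in [("block",(167,240),.026),("lift",(268,165),.07),("fv",(295,225),.04),("knob",(295,244),.13),("pv",(355,228),.05),("tray",(413,208),.01),("beaker",(376,163),.06),("glue",(331,160),.07),("scope",(460,280),.1),("strip",(228,240),.04),("plug",(258,240),.08)]:
    print(n,onz(c,uv,z).round(3))
print(R.from_rotvec(status.get_state()["tool_rot"]).as_matrix().round(3))
```

```text
block [0.459 0.283 0.026]
lift [0.663 0.005 0.07 ]
fv [ 0.503 -0.07   0.04 ]
knob [ 0.45  -0.068  0.13 ]
pv [ 0.496 -0.232  0.05 ]
tray [ 0.555 -0.401  0.01 ]
beaker [ 0.673 -0.289  0.06 ]
glue [ 0.678 -0.165  0.07 ]
scope [ 0.362 -0.495  0.1  ]
strip [0.46  0.113 0.04 ]
plug [0.46  0.029 0.08 ]
[[ 0.949  0.314 -0.001]
 [ 0.314 -0.949  0.002]
 [-0.    -0.002 -1.   ]]
```

```bash
python3 inch.py '0 0 -0.1 0 1;0 0 -0.1 0 1;0.063 -0.19 -0.1 0 1;0.063 -0.19 -0.1 0 1;0.063 -0.19 -0.1 0 1;0.063 -0.19 -0.1 0 1;0.415 -0.249 -0.1 0.319 1;0.415 -0.249 -0.1 0.319 1;0.415 -0.249 -0.1 0.319 1;0.415 -0.249 -0.1 0.319 1;0.415 -0.249 -0.1 0.319 1;0.415 -0.249 -0.1 0.319 1;0.415 -0.249 -0.1 0.319 1;0.415 -0.249 -0.1 0.319 1;0.415 -0.249 -0.1 0.319 1;0.415 -0.249 -0.1 0.319 1'
python3 - <<'E'
from h import *
import pickle
s=status.get_state();im=snap("wrist","pics/wA.png");pickle.dump(cam("wrist",s),open("A.pkl","wb"))
print(s["position"],s["qd"].max(),R.from_rotvec(s["tool_rot"]).as_matrix().round(3))
cv2.imwrite("pics/wA2.png",cv2.resize(im[:,:,::-1],(800,600),interpolation=cv2.INTER_CUBIC))
E
```

```text
time: 1.7
position: [0.5196, -0.2503, 0.3219]
tool_rot: [-3.141, -0.002, 0.002]
ft_force: [-0.1, 0.3, 0.2]
grip_width: 1.002
grip_force: 0.0
[ 0.51961224 -0.25032483  0.32186162] 0.02555874960838618 [[ 1.     0.001 -0.002]
 [ 0.001 -1.     0.   ]
 [-0.002 -0.    -1.   ]]
```

View pics/wA2.png

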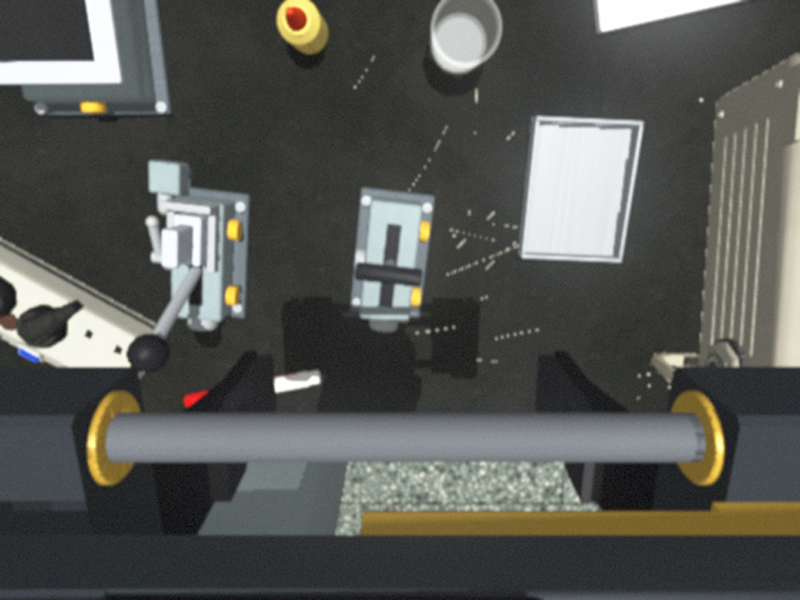

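Wrist view A (800x600): float valve at about (200,250), knob (148,352), chock tab (178,245), plain valve (393,255), tray corners (537,118), (642,122), (620,262), (521,257). The glue bottle is at (302,25) and the beaker at (465,40).

```bash
python3 inch.py '-0.06 -0.3 0 0 1;-0.06 -0.3 0 0 1;-0.06 -0.3 0 0 1;-0.06 -0.3 0 0 1;-0.06 -0.3 0 0 1;-0.06 -0.3 0 0 1;-0.06 -0.3 0 0 1;-0.06 -0.3 0 0 1;-0.06 -0.3 0 0 1'
python3 - <<'E'
from h import *
import pickle
s=status.get_state();im=snap("wrist","pics/wB.png");pickle.dump(cam("wrist",s),open("B.pkl","wb"))
print(s["position"],s["qd"].max(),R.from_rotvec(s["tool_rot"]).as_matrix().round(3))
cv2.imwrite("pics/wB2.png",cv2.resize(im[:,:,::-1],(800,600),interpolation=cv2.INTER_CUBIC))
E
```

```text
time: 2.65
position: [0.4598, 0.0472, 0.3226]
tool_rot: [3.14, -0.005, 0.0]
ft_force: [0.4, -1.4, 0.4]
grip_width: 1.0
grip_force: 0.0
[0.45976936 0.04718251 0.32257167] 0.01675944836625649 [[ 1.    -0.003  0.   ]
 [-0.003 -1.    -0.002]
 [ 0.     0.002 -1.   ]]
```

View pics/wB2.png

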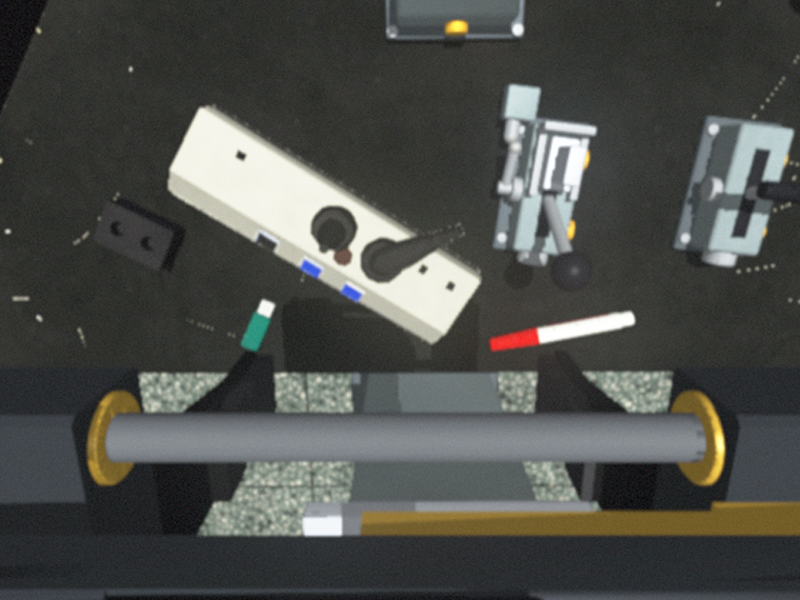

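View B: block centred at about (138,235), float valve and chock at (560,165), knob (572,270), lift only partly in view at the top. I'll take a third view farther forward, then make an enlarged crop sheet.

```bash
python3 inch.py '0.1 0.02 0 0 1;0.1 0.02 0 0 1;0.1 0.02 0 0 1;0.1 0.02 0 0 1;0.1 0.02 0 0 1'
python3 - <<'E'
from h import *
import pickle
s=status.get_state();im=snap("wrist","pics/wC.png");pickle.dump(cam("wrist",s),open("C.pkl","wb"))
print(s["position"],s["qd"].max())
A=cv2.imread("pics/wA.png");B=cv2.imread("pics/wB.png");C=im[:,:,::-1]
def tile(I,x,y,w=133,h=100,k=3):  # 133x100 -> 399x300
    T=cv2.resize(I[y:y+h,x:x+w],(w*k,h*k),interpolation=cv2.INTER_CUBIC)
    for g in range(-(-x//20)*20,x+w,20): cv2.putText(T,str(g),((g-x)*k,8),0,.3,(0,255,0));T[::2,(g-x)*k]=(0,160,0)
    for g in range(-(-y//20)*20,y+h,20): cv2.putText(T,str(g),(0,(g-y)*k),0,.3,(0,255,0));T[(g-y)*k,::2]=(0,160,0)
    return T
cv2.imwrite("pics/s1.png",np.vstack([np.hstack([tile(B,50,115),tile(C,50,190)]),np.hstack([tile(A,90,100),tile(B,330,100)])]))
cv2.imwrite("pics/wC2.png",cv2.resize(C,(800,600),interpolation=cv2.INTER_CUBIC))
E
```

```text
time: 3.2
position: [0.5593, 0.0292, 0.3223]
tool_rot: [-3.141, 0.001, 0.002]
ft_force: [-0.3, 0.5, -0.2]
grip_width: 0.995
grip_force: 0.0
[0.55929365 0.02921906 0.32234788] 0.004642818519128124
```

View pics/s1.png

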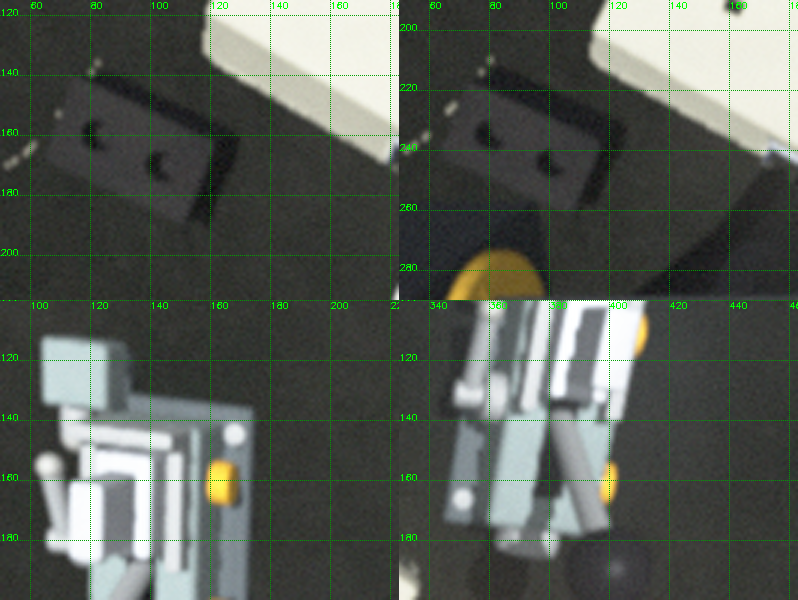

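View pics/wC2.png

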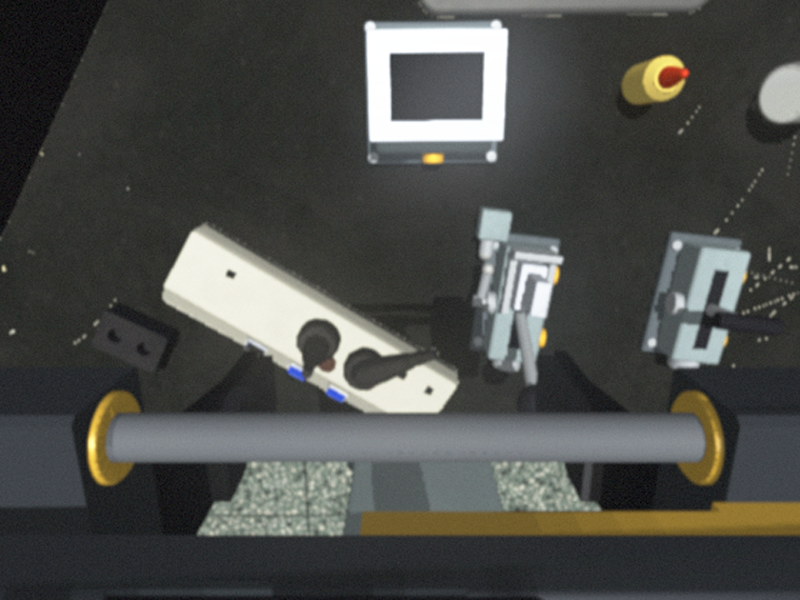

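```bash
cat >> h.py <<'E'
import pickle
from scipy.optimize import least_squares
def ld(n): return pickle.load(open(n+".pkl","rb"))
def tile(I,x,y,w=133,h=100,k=3):
    T=cv2.resize(I[y:y+h,x:x+w],(w*k,h*k),interpolation=cv2.INTER_CUBIC)
    for g in range(-(-x//20)*20,x+w,20): cv2.putText(T,str(g),((g-x)*k,8),0,.3,(0,255,0));T[::4,(g-x)*k]=(0,160,0)
    for g in range(-(-y//20)*20,y+h,20): cv2.putText(T,str(g),(0,(g-y)*k),0,.3,(0,255,0));T[(g-y)*k,::4]=(0,160,0)
    return T
def fit(obs,x0):
    """obs: (cam, uv, (mx,my,mz)); pose x,y,z,yaw"""
    def W(p,m): return np.array([p[0]+m[0]*np.cos(p[3])-m[1]*np.sin(p[3]),p[1]+m[0]*np.sin(p[3])+m[1]*np.cos(p[3]),p[2]+m[2]])
    r=least_squares(lambda p:np.concatenate([proj(c,W(p,m))-uv for c,uv,m in obs]),x0,loss="soft_l1")
    return r.x,np.round(r.fun.reshape(-1,2),1).tolist()
E
python3 - <<'E'
from h import *
A,B,C=[cv2.imread(f"pics/w{n}.png") for n in"ABC"]
cv2.imwrite("pics/s2.png",np.vstack([np.hstack([tile(B,330,70),tile(C,310,150)]),np.hstack([tile(C,240,10),tile(A,345,75,133,100)])]))
E
```

```text
(no output)
```

View pics/s2.png

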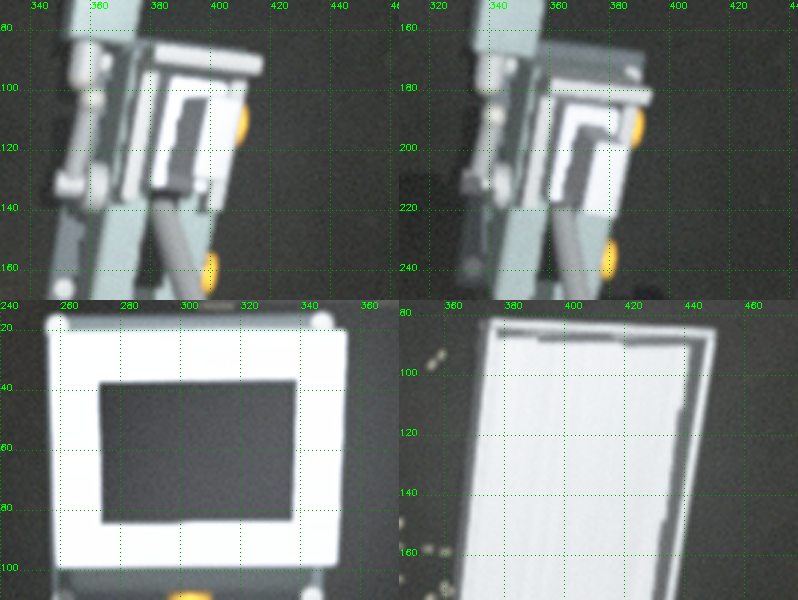

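Run:
```python
from h import *
A,B,C,T=ld("A"),ld("B"),ld("C"),cam("top")
print("knob",tri((A,(103.6,246.4)),(B,(401,188))))
print("tab",tri((A,(118.8,174.5)),(B,(402.7,116)),(C,(380,209.3))))
tabB=[(400,102.3),(411,103.3),(405,130),(394.3,129.3)]; tabC=[(378,196.7),(387.7,197.3),(382.7,222.3),(371.3,221.7)]
tm=[(.014,.006,0),(.014,-.006,0),(-.014,-.006,0),(-.014,.006,0)]
print("tabfit",fit([(B,u,m) for u,m in zip(tabB,tm)]+[(C,u,m) for u,m in zip(tabC,tm)],[.53,-.07,.095,0]))
print("cornerplate",tri((A,(84,56)),(C,(352.7,99))))
pm=[(.023,.034,0),(.023,-.034,0),(-.023,-.034,0),(-.023,.034,0)];lm=[(.038,.05,-.002),(.038,-.05,-.002),(-.038,-.05,-.002),(-.038,.05,-.002)]
print("pad",fit([(C,u,m) for u,m in zip([(273,37),(339,36.7),(337.3,83.3),(274,84.3)],pm)]+[(C,u,m) for u,m in zip([(256,20),(355.7,20),(352.7,99),(259,99.3)],lm)]+[(A,(84,56),lm[2])],[.66,0,.07,0]))
tr=[(.06,.045,.018),(.06,-.045,.018),(-.06,-.045,.018),(-.06,.045,.018)]
print("tray",fit([(A,u,m) for u,m in zip([(375.3,81),(451,85),(434,183.4),(364.7,180)],tr)],[.55,-.4,0,0]))
bm=[(.031,.02),(-.031,.02),(-.031,-.02),(.031,-.02)]
# block: local y=62 axis along image from TL->R ; corners order TL,L,B,R
bm=[(.02,.031,.026),(-.02,.031,.026),(-.02,-.031,.026),(.02,-.031,.026)]
print("block",fit([(B,u,m) for u,m in zip([(76,142.3),(65,168.3),(113.3,189),(122.3,161)],bm)]+[(C,u,m) for u,m in zip([(75.3,218.3),(63.7,243.3),(111.3,258.3),(121.3,233.3)],bm)],[.46,.28,0,-.4]))
print("beaker/top check", onz(T,(268,165),.074), onz(T,(167,240),.026),onz(T,(413,208),.018))
```

```text
knob (array([ 0.45300442, -0.06614004,  0.13270482]), [array([-0.1, -0.5]), array([0.1, 0.5])])
tab (array([ 0.52012115, -0.07403916,  0.09542802]), [array([ 0.1, -0.6]), array([0.5, 0. ]), array([-0.6,  0.6])])
tabfit (array([ 0.51946083, -0.0750124 ,  0.09151268, -0.13180382]), [[0.1, -0.6], [0.7, 0.0], [0.7, 1.0], [0.1, 0.2], [-1.4, -0.1], [-0.4, 0.7], [-0.6, -0.2], [0.2, -0.9]])
cornerplate (array([ 0.63773511, -0.04304616,  0.07360812]), [array([0. , 1.3]), array([ 0.2, -1.2])])
pad (array([0.67465311, 0.00759605, 0.0747234 , 0.00894163]), [[-0.5, -0.5], [0.5, -0.9], [0.8, 0.3], [-0.7, -0.0], [0.4, 0.8], [-0.1, -0.2], [-0.2, -0.6], [-0.5, 0.0], [0.3, 2.1]])
tray (array([ 5.55455835e-01, -4.00124212e-01,  1.54804724e-06, -4.94155262e-02]), [[0.3, -0.0], [-0.3, 0.0], [0.3, 0.0], [-0.3, -0.0]])
block (array([ 0.45693361,  0.28862488, -0.01118502, -0.41579953]), [[-0.7, -1.0], [2.1, 1.9], [0.7, 0.2], [0.7, 0.0], [-1.4, -2.0], [2.5, -1.2], [-0.9, 0.9], [-2.4, 0.8]])
beaker/top check [0.66246101 0.00474773 0.074     ] [0.45894411 0.28332177 0.026     ] [ 0.55441582 -0.39898981  0.018     ]
```

Clicked points triangulate to knob (0.453,-0.066,0.133), chock tab top (0.520,-0.074,0.095), pad (0.675,0.008,0.075) with yaw 0.01, tray (0.555,-0.400), and block about (0.457,0.287) with yaw about -0.4. The heights agree with the text. Next I refit the block with z fixed and check the strip height.

Run:
```python
from h import *
A,B,C=ld("A"),ld("B"),ld("C")
bm=[(.02,.031),(-.02,.031),(-.02,-.031),(.02,-.031)]
uB=[(76,142.3),(65,168.3),(113.3,189),(122.3,161)];uC=[(75.3,218.3),(63.7,243.3),(111.3,258.3),(121.3,233.3)]
for z in(.015,.026,.03):
  for c,u in((B,uB),(C,uC)):
    q=np.array([onz(c,p,z)[:2] for p in u]);e=q-np.roll(q,-1,0)
    print(z,q.mean(0).round(4),np.linalg.norm(e,axis=1).round(3),np.arctan2(e[:,1],e[:,0]).round(2))
print("strip",tri((B,(172*.7,178*.7)),(C,(165*.7,290*.7))),tri((B,(209*.7,106*.7)),(C,(207*.7,225*.7))))
s=status.get_state();print(s["joint_positions"].round(3),s["position"])
```

```text
0.015 [0.4573 0.2894] [0.038 0.064 0.04  0.06 ] [-0.53  1.13  2.72 -1.98]
0.015 [0.4565 0.2879] [0.041 0.065 0.041 0.062] [-0.54  1.23  2.68 -1.92]
0.026 [0.4591 0.2837] [0.037 0.063 0.039 0.059] [-0.53  1.13  2.72 -1.98]
0.026 [0.4607 0.2818] [0.04  0.064 0.04  0.061] [-0.54  1.23  2.68 -1.92]
0.03 [0.4598 0.2817] [0.037 0.062 0.039 0.058] [-0.53  1.13  2.72 -1.98]
0.03 [0.4622 0.2796] [0.04  0.063 0.039 0.06 ] [-0.54  1.23  2.68 -1.92]
strip (array([0.50858412, 0.24631032, 0.02433552]), [array([-0.5, -0.1]), array([0.4, 0. ])]) (array([0.56619742, 0.20854819, 0.01633094]), [array([2.2, 0.3]), array([-2.1, -0.1])])
[ 0.612  0.164 -0.805  1.492  0.119  1.535 -1.761] [0.55911062 0.02970443 0.32309802]
```

```bash
python3 inch.py '-0.099 -0.253 0 -0.15 0.63;-0.099 -0.253 0 -0.3 0.63;-0.099 -0.253 0 -0.45 0.63;-0.099 -0.253 0 -0.6 0.63;-0.099 -0.253 0.1 -0.75 0.63;-0.099 -0.253 0.15 -0.9 0.63;-0.099 -0.253 0.2 -1.05 0.63;-0.099 -0.253 0.2 -1.141 0.63;-0.099 -0.253 0.2 -1.141 0.63;-0.099 -0.253 0.2 -1.141 0.63;-0.099 -0.253 0.2 -1.141 0.63;-0.099 -0.253 0.2 -1.141 0.63'
python3 - <<'E'
from h import *
s=status.get_state();c=cam("wrist",s);pickle.dump(c,open("D.pkl","wb"))
im=snap("wrist","pics/wD.png")[:,:,::-1].copy()
print(s["position"],R.from_rotvec(s["tool_rot"]).as_matrix().round(3)[0],s["joint_positions"].round(2),proj(c,s["position"]))
th=-.43;M=np.array([[np.cos(th),-np.sin(th)],[np.sin(th),np.cos(th)]])
im=cv2.convertScaleAbs(im,alpha=1.8)
for z,col in((.026,(0,255,0)),(0,(0,0,255))):
    q=np.array([proj(c,[*(M@m+[.46,.283]),z]) for m in [(.02,.031),(-.02,.031),(-.02,-.031),(.02,-.031)]])
    cv2.polylines(im,[np.int32(q*16)],True,col,1,shift=4)
    print(q.round(0))
cv2.imwrite("pics/wD2.png",cv2.resize(im,(800,600)))
E
```

```text
time: 4.45
position: [0.4627, 0.2831, 0.1254]
tool_rot: [2.644, 1.694, 0.007]
ft_force: [-0.3, 0.4, 1.1]
grip_width: 0.627
grip_force: 0.0
[0.46268195 0.28306037 0.12536198] [0.418 0.908 0.005] [ 0.31  0.32 -1.05  1.82  0.3   1.17 -1.26] [285.76830068 267.52585577]
[[309. 170.]
 [253. 170.]
 [255. 251.]
 [308. 251.]]
[[307. 164.]
 [255. 164.]
 [257. 239.]
 [306. 239.]]
```

View pics/wD2.png

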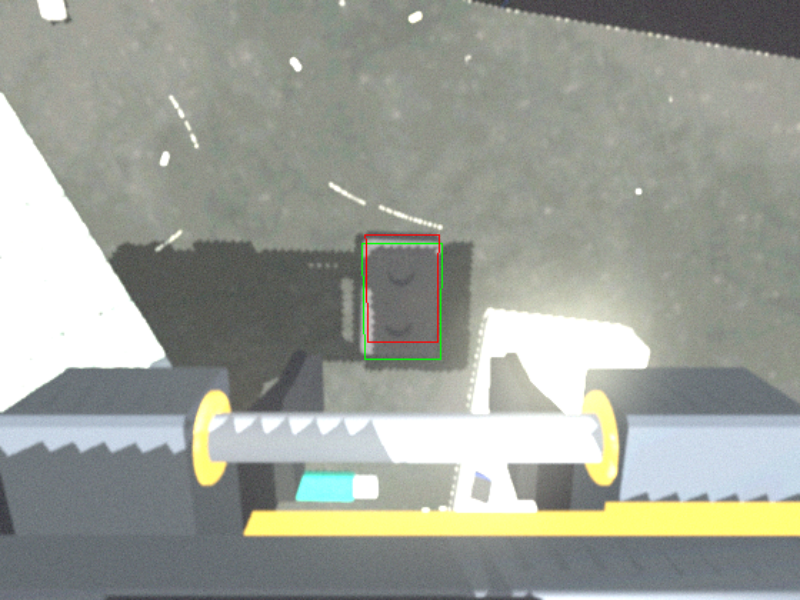

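View D: the predicted outline (green) fits the block's top face, at about x 365–440 and y 243–358. The pose is good, so I go down and grip.

```bash
python3 inch.py '-0.001 -0.0025 0.05 0 0.63;-0.001 -0.0025 0.09 0 0.63;-0.001 -0.0025 0.117 0 0.63;-0.001 -0.0025 0.117 0 0.63;-0.001 -0.0025 0.117 0 0.63;-0.001 -0.0025 0.117 0 0.63' 30; python3 inch.py '0 0 0 0 0;0 0 0 0 0;0 0 0 0 0;0 0 0 0 0;0 0 0 0 0;0 0 0 0 0' 30
```

```text
time: 5.1
position: [0.4598, 0.2839, 0.008]
tool_rot: [2.643, 1.696, 0.006]
ft_force: [0.2, -0.1, 1.1]
grip_width: 0.627
grip_force: 0.0
time: 5.7
position: [0.4587, 0.283, 0.0065]
tool_rot: [2.643, 1.697, 0.002]
ft_force: [-0.1, -1.2, 6.3]
grip_width: 0.458
grip_force: 29.7
```

```bash
python3 inch.py '0 0 -0.05 0 0;0 0 -0.1 0 0;0 0 -0.15 0 0;0 0 -0.18 0 0;-0.03 0.04 -0.18 0 0;-0.06 0.08 -0.18 -0.1 0;-0.09 0.12 -0.18 -0.2 0;-0.11 0.16 -0.18 -0.3 0;-0.13 0.2 -0.18 -0.4 0;-0.14 0.24 -0.18 -0.438 0;-0.15 0.28 -0.16 -0.438 0;-0.16 0.311 -0.14 -0.438 0;-0.16 0.311 -0.13 -0.438 0;-0.16 0.311 -0.13 -0.438 0;-0.16 0.311 -0.13 -0.438 0'
python3 - <<'E'
from h import *
s=status.get_state();print(s["position"],R.from_rotvec(s["tool_rot"]).as_matrix().round(4),s["joint_positions"].round(2))
E
```

```text
time: 7.2
position: [0.6733, 0.0097, 0.1355]
tool_rot: [-2.208, -2.233, -0.0]
ft_force: [0.8, -0.2, -0.2]
grip_width: 0.455
grip_force: 29.7
[0.67326557 0.00972986 0.13551681] [[-0.011   0.9999 -0.001 ]
 [ 0.9999  0.011   0.0011]
 [ 0.0011 -0.001  -1.    ]] [ 0.6   0.6  -0.93  1.47  0.48  1.32 -0.36]
```

```bash
python3 inch.py '-0.0015 0.0015 0.02 0 0;-0.0015 0.0015 0.035 0 0;-0.0015 0.0015 0.045 0 0;-0.0015 0.0015 0.05 0 0;-0.0015 0.0015 0.052 0 0;-0.0015 0.0015 0.052 0 0;-0.0015 0.0015 0.052 0 0'
```

```text
time: 7.9
position: [0.6761, 0.0067, 0.0842]
tool_rot: [2.211, 2.231, 0.001]
ft_force: [-0.2, -0.3, -2.4]
grip_width: 0.458
grip_force: 29.7
```

```bash
python3 inch.py '0 0 0.001 0 0;0 0 0.002 0 0;0 0 0.002 0 0;0 0 0.002 0 0'
```

```text
time: 8.3
position: [0.6757, 0.0064, 0.0815]
tool_rot: [2.211, 2.231, -0.0]
ft_force: [0.8, -0.7, -1.5]
grip_width: 0.457
grip_force: 29.7
```

```bash
python3 inch.py '0 0 0.001 0 0;0 0 0.0015 0 0;0 0 0.0015 0 0'; python3 inch.py '0 0 0 0 0.5;0 0 0 0 0.55;0 0 0 0 0.65;0 0 0 0 0.65'
```

```text
time: 8.6
position: [0.6757, 0.0065, 0.0802]
tool_rot: [2.211, 2.231, -0.0]
ft_force: [-1.7, 0.6, 0.7]
grip_width: 0.463
grip_force: 29.7
time: 9.0
position: [0.6758, 0.0065, 0.0801]
tool_rot: [2.211, 2.231, 0.0]
ft_force: [0.4, 0.3, 0.4]
grip_width: 0.623
grip_force: 0.0
```

```bash
python3 inch.py '0 0 -0.03 0 0.65;0 0 -0.07 0 0.65;0 0 -0.12 0.1 0.5;-0.02 -0.04 -0.12 0.25 0.5;-0.04 -0.08 -0.12 0.4 0.5;-0.06 -0.12 -0.12 0.55 0.5;-0.08 -0.157 -0.12 0.7 0.5;-0.08 -0.157 -0.12 0.85 0.5;-0.08 -0.157 -0.12 1 0.5;-0.08 -0.157 -0.12 1.15 0.5;-0.08 -0.157 -0.12 1.3 0.5;-0.08 -0.157 -0.12 1.45 0.5;-0.08 -0.157 -0.12 1.6 0.5;-0.08 -0.157 -0.12 1.705 0.5;-0.08 -0.157 -0.12 1.705 0.5;-0.08 -0.157 -0.12 1.705 0.5;-0.08 -0.157 -0.12 1.705 0.5;-0.08 -0.157 -0.12 1.705 0.5'
python3 - <<'E'
from h import *
s=status.get_state();c=cam("wrist",s);pickle.dump(c,open("E.pkl","wb"))
im=snap("wrist","pics/wE.png")[:,:,::-1].copy()
print(s["position"],R.from_rotvec(s["tool_rot"]).as_matrix().round(4)[:2],s["joint_positions"].round(2))
def draw(x,y,z,th,hx,hy,col):
    M=np.array([[np.cos(th),-np.sin(th)],[np.sin(th),np.cos(th)]])
    q=np.array([proj(c,[*(M@m+[x,y]),z]) for m in [(hx,hy),(-hx,hy),(-hx,-hy),(hx,-hy)]])
    cv2.polylines(im,[np.int32(q*16)],True,col,1,shift=4);print(q.round(0).tolist())
im=cv2.convertScaleAbs(im,alpha=1.3)
draw(.52,-.0745,.0955,-.125,.014,.006,(0,0,255))
draw(.6747,.0076,.1,.009,.02,.031,(0,0,255));draw(.6747,.0076,.0747,.009,.023,.034,(0,255,0))
P=tile(im,170,120,200,150,4)
cv2.imwrite("pics/wE2.png",np.vstack([P[:420],np.hstack([tile(im,80,0,200,60,3),np.zeros((180,200,3),np.uint8)])]))
cv2.imwrite("pics/wE3.png",cv2.resize(im,(800,600)))
E
```

```text
time: 10.8
position: [0.5194, -0.0749, 0.2]
tool_rot: [3.135, -0.195, -0.0]
ft_force: [0.5, -0.7, 0.2]
grip_width: 0.502
grip_force: 0.0
[ 0.51936699 -0.07486529  0.20002832] [[ 9.923e-01 -1.237e-01 -0.000e+00]
 [-1.237e-01 -9.923e-01 -1.000e-04]] [ 0.87  0.13 -0.83  1.77  0.1   1.29 -1.68]
[[276.0, 187.0], [277.0, 223.0], [292.0, 223.0], [293.0, 187.0]]
[[68.0, -41.0], [86.0, 29.0], [180.0, 15.0], [166.0, -57.0]]
[[83.0, -32.0], [101.0, 41.0], [194.0, 27.0], [181.0, -47.0]]
```

View pics/wE3.png

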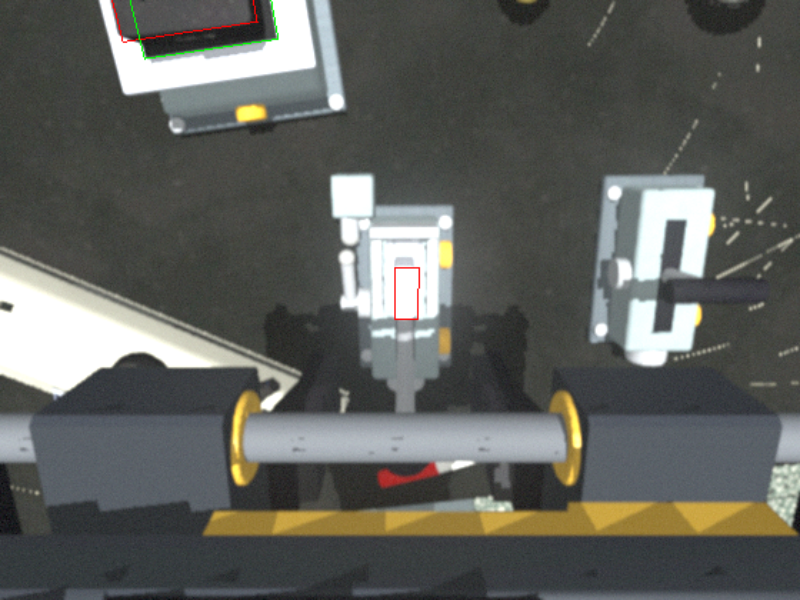

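View E: the predicted tab outline, at about (393–418, 268–320), lies on the tab. The block's visible edges match its predicted outline on the pad. Now down onto the tab.

```bash
python3 inch.py '0 0 0.05 0 0.5;0 0 0.09 0 0.5;0 0 0.12 0 0.5;0 0 0.134 0 0.5;0 0 0.134 0 0.5;0 0 0.134 0 0.5;0 0 0.134 0 0;0 0 0.134 0 0;0 0 0.134 0 0;0 0 0.134 0 0;0 0 0.134 0 0;0 0 0.134 0 0' 25; python3 inch.py '0 0 -0.01 0 0;0 0 -0.02 0 0;0 0 -0.03 0 0;0 0 -0.06 0 0;0 0 -0.1 0 0;0 0 -0.14 0 0;0 0 -0.14 0 0;0 0 -0.14 0 0'
python3 -c "
from h import *
s=status.get_state();print(R.from_rotvec(s['tool_rot']).as_matrix().round(4)[:2])"
```

```text
time: 12.05
position: [0.5194, -0.0749, 0.0662]
tool_rot: [3.135, -0.197, 0.0]
ft_force: [-0.8, -0.0, 1.0]
grip_width: 0.136
grip_force: 25.0
time: 12.85
position: [0.52, -0.075, 0.2075]
tool_rot: [3.134, -0.197, 0.004]
ft_force: [0.0, 0.3, -0.9]
grip_width: 0.134
grip_force: 25.0
[[ 0.9922 -0.1249  0.0025]
 [-0.1249 -0.9922 -0.0016]]
```

Run:
```python
from h import *
A,T=ld("A"),cam("top")
for z in(0,.05,.1,.15,.2): print(z,onz(A,(498,150),z).round(3),onz(T,(458,208),z).round(3),onz(T,(470,160),z).round(3))
```

```text
0 [ 0.534 -0.527  0.   ] [ 0.557 -0.531  0.   ] [ 0.695 -0.568  0.   ]
0.05 [ 0.54  -0.498  0.05 ] [ 0.553 -0.512  0.05 ] [ 0.685 -0.548  0.05 ]
0.1 [ 0.546 -0.47   0.1  ] [ 0.548 -0.494  0.1  ] [ 0.675 -0.528  0.1  ]
0.15 [ 0.553 -0.441  0.15 ] [ 0.544 -0.475  0.15 ] [ 0.666 -0.508  0.15 ]
0.2 [ 0.559 -0.412  0.2  ] [ 0.539 -0.457  0.2  ] [ 0.656 -0.488  0.2  ]
```

```bash
python3 inch.py '0.01 0.045 0 0 0;0.02 0.09 0 0 0;0.03 0.135 0 0 0;0.04 0.18 0 0 0;0.055 0.225 0 -0.03 0;0.065 0.27 0 -0.05 0;0.075 0.308 0 -0.075 0;0.075 0.308 0.03 -0.075 0;0.075 0.308 0.08 -0.075 0;0.075 0.308 0.12 -0.075 0;0.075 0.308 0.15 -0.075 0;0.075 0.308 0.16 -0.075 0;0.075 0.308 0.16 -0.075 0;0.075 0.308 0.16 -0.075 0'
```

```text
time: 14.25
position: [0.5562, -0.3901, 0.0472]
tool_rot: [3.14, -0.079, 0.002]
ft_force: [0.3, -0.2, -0.4]
grip_width: 0.134
grip_force: 25.0
```

```bash
python3 inch.py '0 0 0.01 0 0;0 0 0.016 0 0;0 0 0.019 0 0;0 0 0.019 0 0;0 0 0.019 0 0'; python3 inch.py '0 0 0 0 0.35;0 0 0 0 0.35;0 0 0 0 0.35;0 0 -0.02 0 0.35;0 0 -0.06 0 0.35;0 0 -0.1 0 0.35;0 0 -0.15 0 0.35;0 0 -0.17 0 0.35;0 0 -0.17 0 0.35'
python3 - <<'E'
from h import *
s=status.get_state();c=cam("wrist",s)
im=snap("wrist","pics/wF.png")[:,:,::-1]
print(s["position"],s["joint_positions"].round(2),proj(c,[.5555,-.4,.003]),proj(c,[.556,-.39,.056]))
E
```

```text
time: 14.75
position: [0.5555, -0.3899, 0.0272]
tool_rot: [3.14, -0.079, 0.0]
ft_force: [-0.1, -1.1, -0.7]
grip_width: 0.135
grip_force: 25.0
time: 15.65
position: [0.5576, -0.3907, 0.2021]
tool_rot: [3.136, -0.079, 0.011]
ft_force: [0.5, -0.2, 0.1]
grip_width: 0.355
grip_force: 0.0
[ 0.55764254 -0.39071547  0.20214337] [ 1.05  0.47 -0.66  1.38  0.29  1.38 -1.24] [293.37116251 183.00602067] [283.47795472 195.63604368]
```

```bash
python3 inch.py '-0.02 -0.045 0 0 0.6;-0.03 -0.09 0 0 0.6;-0.05 -0.135 0 0 0.6;-0.07 -0.18 0 0 0.6;-0.08 -0.225 0 0.03 0.6;-0.1 -0.27 0 0.06 0.6;-0.122 -0.319 0 0.075 0.6;-0.122 -0.319 0 0.075 0.6;-0.122 -0.319 0 0.075 0.6;-0.122 -0.319 0 0.075 0.6;-0.122 -0.319 0 0.075 0.6'
python3 - <<'E'
from h import *
s=status.get_state();c=cam("wrist",s);pickle.dump(c,open("G.pkl","wb"))
im=snap("wrist","pics/wG.png")[:,:,::-1].copy()
print(s["position"],R.from_rotvec(s["tool_rot"]).as_matrix().round(4)[:2],s["joint_positions"].round(2))
q=proj(c,[.453,-.066,.13]);print(q);cv2.circle(im,tuple(np.int32(q.round())),2,(0,0,255),-1)
F=cv2.imread("pics/wF.png")
g=[cv2.resize(I,(400,300),interpolation=cv2.INTER_AREA) for I in(F,im)]
cv2.imwrite("pics/fin.png",np.vstack([np.hstack(g),np.hstack([tile(F,217,120),tile(im,217,150)])]))
E
```

```text
time: 16.8
position: [0.4495, -0.0666, 0.1965]
tool_rot: [-3.134, 0.2, 0.001]
ft_force: [-0.2, -1.1, -0.3]
grip_width: 0.605
grip_force: 0.0
[ 0.44947459 -0.0665857   0.19648354] [[ 9.919e-01 -1.272e-01 -7.000e-04]
 [-1.272e-01 -9.919e-01  1.200e-03]] [ 1.   -0.08 -0.86  1.92 -0.06  1.27 -1.54]
[283.76822504 216.23696012]Traceback (most recent call last):
  File "<stdin>", line 8, in <module>
    return _nx.concatenate(arrs, 0, dtype=dtype, casting=casting)
           ~~~~~~~~~~~~~~~^^^^^^^^^^^^^^^^^^^^^^^^^^^^^^^^^^^^^^^
ValueError: all the input array dimensions except for the concatenation axis must match exactly, but along dimension 1, the array at index 0 has size 800 and the array at index 1 has size 798
```

Run:
```python
from h import *
im=cv2.imread("pics/wG.png");cv2.circle(im,(284,216),2,(0,0,255),-1)
F=cv2.imread("pics/wF.png")
g=[cv2.resize(I,(399,300),interpolation=cv2.INTER_AREA) for I in(F,im)]
cv2.imwrite("pics/fin.png",np.vstack([np.hstack(g),np.hstack([tile(F,217,120),tile(im,217,150)])]))
```

```text
(no output)
```

View pics/fin.png

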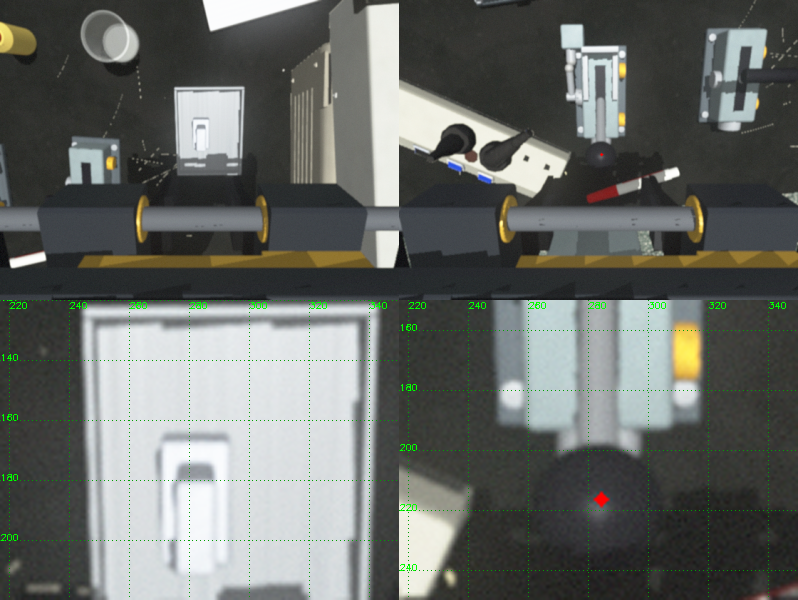

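The left half shows the chock upright in the tray, at about (282,190) in the crop. The right half shows the channel empty and the ball knob at (283,217), 1 px from the prediction. I'll take the knob and carry it along its arc.

```bash
python3 inch.py '0.003 0 0.04 0 0.6;0.003 0 0.07 0 0.6;0.003 0 0.082 0 0.6;0.003 0 0.082 0 0.6;0.003 0 0.082 0 0.6;0.003 0 0.082 0 0.2;0.003 0 0.082 0 0.2;0.003 0 0.082 0 0.2;0.003 0 0.082 0 0.2;0.003 0 0.082 0 0.2' 45; python3 inch.py '0.007 0 -0.003 0 0.2;0.0133 0 -0.005 0 0.2;0.021 0 -0.007 0 0.2;0.0294 0 -0.0088 0 0.2;0.0294 0 -0.0088 0 0.2'
```

```text
time: 17.85
position: [0.4527, -0.0664, 0.1155]
tool_rot: [3.134, -0.197, 0.001]
ft_force: [0.1, -1.7, 3.1]
grip_width: 0.294
grip_force: 45.0
time: 18.35
position: [0.4811, -0.0697, 0.1234]
tool_rot: [-3.135, 0.197, 0.004]
ft_force: [-2.8, -2.6, 0.9]
grip_width: 0.298
grip_force: 45.0
```

```bash
python3 inch.py '0.008 0 -0.001 0 0.2;0.0164 0 -0.0012 0 0.2;0.0245 0 -0.001 0 0.2;0.0328 0 0 0 0.2;0.041 0 0.0015 0 0.2;0.0489 0 0.0037 0 0.2;0.057 0 0.0065 0 0.2;0.0642 0 0.0098 0 0.2;0.066 0 0.0105 0 0.2;0.066 0 0.0105 0 0.2;0.066 0 0.0105 0 0.2'
```

```text
time: 19.45
position: [0.5504, -0.0778, 0.1142]
tool_rot: [-3.135, 0.197, -0.011]
ft_force: [8.0, -2.5, -1.6]
grip_width: 0.201
grip_force: 9.9
```

The knob slipped between the pads near the end of the stroke. I'll open, rise and locate it by image code.

```bash
python3 inch.py '0 0 0 0 0.6;0 0 0 0 0.6;0 0 0 0 0.6;0 0 -0.03 0 0.6;-0.03 0 -0.07 0 0.6;-0.07 0 -0.1 0 0.6;-0.1 0 -0.1 0 0.6;-0.1 0 -0.1 0 0.6;-0.1 0 -0.1 0 0.6;-0.1 0 -0.1 0 0.6'
python3 - <<'E'
from h import *
s=status.get_state();c=cam("wrist",s);pickle.dump(c,open("H.pkl","wb"))
im=snap("wrist","pics/wH.png")
print(s["position"],s["grip_width"],s["ft_force"].round(1))
piv=np.array([.4962,-.0715]);ux=np.array([.992,-.125])
g=cv2.cvtColor(im,cv2.COLOR_RGB2GRAY)
for a in(0,.4,.6,.7,.8,.85,.9):
    L=a-.45;q=proj(c,[*(piv+ux*.11*np.sin(L)),.03+.11*np.cos(L)]);u,v=np.int32(q.round())
    print(a,q.round(1),g[v-8:v+9,u-8:u+9].mean().round(1))
cc=cv2.HoughCircles(cv2.GaussianBlur(g,(5,5),1),cv2.HOUGH_GRADIENT,1,20,param1=60,param2=14,minRadius=14,maxRadius=26)
for x,y,r in cc[0]:
    if 200<x<360 and y<260: print(x,y,r,g[int(y)-6:int(y)+7,int(x)-6:int(x)+7].mean())
u=int(q[0])
print(g[60:260:4,u-3:u+4].mean(1).round(0).astype(int))
E
```

```text
time: 20.45
position: [0.4482, -0.0648, 0.2129]
tool_rot: [-3.134, 0.196, 0.001]
ft_force: [0.2, 0.2, -0.7]
grip_width: 0.601
grip_force: 0.0
[ 0.44824942 -0.06479613  0.2129256 ] 0.6009900177999308 [ 0.2  0.2 -0.7]
0 [286.2 212.7] 55.7
0.4 [286.4 153.7] 109.1
0.6 [286.5 118.1] 119.3
0.7 [286.5 100. ] 97.2
0.8 [286.5  82.3] 52.9
0.85 [286.5  73.8] 62.3
0.9 [286.5  65.5] 63.6
284.5 73.5 22.1 67.25443786982248
284.5 174.5 24.3 151.20118343195267
[ 55  66  89  78  56  54  52  51  47  81  97  99  99 101 109 114 114 114
  99  85  84  84  81  81  79  79  77  78  91 202 199 196 202 223 215  75
  60  63  60  57  42  40  50  39  39  38  35  39  35  42]
```

The knob shows at (284.5,73.5), past the detent. I confirm the stop and the lift's height from the view C pose.

```bash
python3 inch.py '0 0 -0.05 0 0.6;0 0 -0.1 0 0.6;0.03 -0.03 -0.109 -0.06 0.6;0.06 -0.07 -0.109 -0.125 0.6;0.098 -0.107 -0.109 -0.125 0.6;0.098 -0.107 -0.109 -0.125 0.6;0.098 -0.107 -0.109 -0.125 0.6;0.098 -0.107 -0.109 -0.125 0.6;0.098 -0.107 -0.109 -0.125 0.6'
python3 - <<'E'
from h import *
s=status.get_state();c=cam("wrist",s);pickle.dump(c,open("I.pkl","wb"))
im=snap("wrist","pics/wI.png");print(s["position"],s["qd"].max().round(3))
g=cv2.cvtColor(im,cv2.COLOR_RGB2GRAY);C0=cv2.cvtColor(cv2.imread("pics/wC.png"),cv2.COLOR_BGR2GRAY)
def plate(G):
    _,b=cv2.threshold(G[:130,230:380],200,255,0);cs,_=cv2.findContours(b,cv2.RETR_EXTERNAL,2)
    k=max(cs,key=cv2.contourArea);r=cv2.minAreaRect(k);x=cv2.boxPoints(r)+[230,0];return x[np.argsort(x[:,1])]
for n,cm,G in(("before",ld("C"),C0),("now",c,g)):
    x=plate(G);w=np.linalg.norm
    print(n,x.round(1).tolist())
    for z in(.0727,.0607):
        q=np.array([onz(cm,p,z)[:2] for p in x]);print(z,q.mean(0).round(4),w(q[0]-q[1]).round(4),w(q[2]-q[3]).round(4),(q[:2].mean(0)-q[2:].mean(0)).round(4))
# block top in new view (dark inside plate)
xs=np.arange(235,375);
for z in (.0865,.0985):
    for m in [(.02,.031),(.02,-.031),(-.02,-.031),(-.02,.031)]: print(z,proj(c,[.6747+m[0],.0076+m[1],z]).round(0),end=" ")
H=ld("H");Hg=cv2.imread("pics/wH.png",0)
ux=np.array([.992,-.125,0]);p=np.array([.4962,-.0715,.03])
o=-H[1].T@H[2]
for a in(.7,.8,.85,.9):
    k=p+ux*.11*np.sin(a-.45)+[0,0,.11*np.cos(a-.45)]
    d=k-o;L=np.linalg.norm(d);e=np.cross(d/L,[0,1,0]);e/=np.linalg.norm(e)
    print(a,[proj(H,k+sg*e*.014/np.sqrt(1-(.014/L)**2)).round(1)[1] for sg in(-1,1)])
print(Hg[40:110:2,281:290].mean(1).round(0).astype(int))
E
```

```text
time: 21.4
position: [0.5581, 0.0279, 0.3229]
tool_rot: [3.139, -0.003, 0.001]
ft_force: [0.6, 0.1, 0.5]
grip_width: 0.6
grip_force: 0.0
[0.55807028 0.02785263 0.32293731] 0.009
before [[256.0, 15.0], [354.0, 15.0], [354.0, 98.0], [256.0, 98.0]]
0.0727 [0.6775 0.0084] 0.0984 0.1043 [0.08   0.0012]
0.0607 [0.6788 0.0078] 0.1013 0.1073 [0.0823 0.0013]
now [[349.9, 13.9], [253.9, 15.0], [350.9, 97.3], [254.9, 98.3]]
0.0727 [0.6772 0.0088] 0.0966 0.1023 [0.0804 0.0019]
0.0607 [0.6785 0.0082] 0.0994 0.1053 [0.0828 0.002 ]
0.0865 [273.  37.] 0.0865 [336.  37.] 0.0865 [334.  79.] 0.0865 [274.  80.] 0.0985 [273.  35.] 0.0985 [338.  34.] 0.0985 [336.  79.] 0.0985 [273.  79.] 0.7 [np.float64(123.0), np.float64(76.1)]
0.8 [np.float64(105.6), np.float64(58.1)]
0.85 [np.float64(97.2), np.float64(49.4)]
0.9 [np.float64(88.9), np.float64(41.0)]
[47 46 45 46 43 43 47 50 51 53 54 59 67 78 88 82 76 63 55 55 53 51 52 52
 49 48 46 50 81 97 98 97 98 98 98]
```

Run:
```python
from h import *
C,I=ld("C"),ld("I")
def cross(p,t=150):
    i=np.where((p[:-1]<t)!=(p[1:]<t))[0]; return [(k+(t-p[k])/(p[k+1]-p[k])) for k in i]
for n,cm,f in(("C",C,"wC"),("I",I,"wI")):
    g=cv2.imread(f"pics/{f}.png",0).astype(float)
    L=[];Rr=[];rows=range(90,97)
    for r in rows:
        c=cross(g[r,235:375]);L.append(c[0]+235);Rr.append(c[-1]+235)
    bot=np.mean([cross(g[85:112,u])[0]+85 for u in range(280,335,3)])
    l,rr=np.polyval(np.polyfit(rows,L,1),bot),np.polyval(np.polyfit(rows,Rr,1),bot)
    res=[(z,np.linalg.norm(onz(cm,(l,bot),z)-onz(cm,(rr,bot),z))) for z in(.04,.1)]
    zz=np.interp(-.1,[-res[0][1],-res[1][1]],[.04,.1])
    print(n,bot.round(2),l.round(2),rr.round(2),"plate z for 100mm:",zz.round(4), "front edge x at z:",onz(cm,((l+rr)/2,bot),zz).round(4))
g=cv2.imread("pics/wI.png",0)
print("block rows",g[20:100:4,305],"cols",g[60,250:360:4])
```

```text
C 99.04 257.66 352.28 plate z for 100mm: 0.0758 front edge x at z: [0.6365 0.008  0.0758]
I 87.32 255.89 349.17 plate z for 100mm: 0.0673 front edge x at z: [0.6478 0.0081 0.0673]
block rows [213 255 254 254 244  90  95  90  94  91  94  95  88  92  95  76 128 253
 254 253] cols [ 54  93 255 254 254 255  78  81  81  85  88  80  90  96  95  98  98  97
  83 101  97 163 254 254 254 167  90  87]
```

Run:
```python
from h import *
def cross(p,t=150):
    i=np.where((p[:-1]<t)!=(p[1:]<t))[0]; return [(k+(t-p[k])/(p[k+1]-p[k])) for k in i]
for n in"CI":
    cm=ld(n);g=cv2.imread(f"pics/w{n}.png",0).astype(float);out=[]
    bot=np.mean([cross(g[90:112,u])[-1]+90 for u in (265,270,275,340,345)]+[cross(g[90:112,u])[0]+90 for u in range(280,335,5)])
    rows=np.arange(30,97);L=[];Rr=[]
    for r in rows:
        c=cross(g[r,235:375]);L.append(c[0]+235);Rr.append(c[-1]+235)
    pl,pr=np.polyfit(rows,L,1),np.polyfit(rows,Rr,1)
    for r in(40,60,80,bot):
        l,rr=np.polyval(pl,r),np.polyval(pr,r)
        w=[-np.linalg.norm(onz(cm,(l,r),z)-onz(cm,(rr,r),z)) for z in(.04,.1)]
        out.append(np.interp(-.1,w,[.04,.1]).round(4))
    print(n,bot.round(2),out)
```

```text
C 100.13 [np.float64(0.0772), np.float64(0.0771), np.float64(0.077), np.float64(0.0768)]
I 100.81 [np.float64(0.067), np.float64(0.067), np.float64(0.0669), np.float64(0.0668)]
```

The plate has dropped about 10 ± 1.5 mm and the knob angle is about 0.86. That is consistent with home but not conclusive, so I'll press the knob gently toward the stop as a test.

```bash
python3 inch.py '-0.03 0.04 0 0.06 0;-0.058 0.08 0.03 0.125 0;-0.058 0.1 0.08 0.125 0;-0.058 0.1 0.12 0.125 0;-0.058 0.1 0.12 0.125 0;-0.058 0.1 0.12 0.125 0;-0.058 0.1 0.12 0.125 0;-0.058 0.1 0.16 0.125 0;-0.058 0.1 0.19 0.125 0;-0.058 0.1 0.203 0.125 0;-0.058 0.1 0.203 0.125 0;-0.058 0.1 0.203 0.125 0' 20; python3 inch.py '0.005 0 0 0 0;0.01 0 0 0 0;0.014 0 0 0 0;0.014 0 0 0 0'; python3 inch.py '0.003 0 0 0 0;0.003 0 0 0 0;0.003 0 0 0 0'
```

```text
time: 22.65
position: [0.5022, -0.0707, 0.1213]
tool_rot: [3.135, -0.195, 0.005]
ft_force: [-0.6, 0.7, 0.4]
grip_width: 0.005
grip_force: 0.0
time: 23.05
position: [0.5154, -0.0728, 0.1198]
tool_rot: [-3.135, 0.196, -0.002]
ft_force: [-0.8, 0.4, -0.7]
grip_width: 0.008
grip_force: 0.0
time: 23.35
position: [0.5173, -0.0731, 0.1192]
tool_rot: [-3.135, 0.196, 0.0]
ft_force: [0.2, 0.1, -0.2]
grip_width: 0.006
grip_force: 0.0
```

```bash
for i in 1 2 3; do python3 inch.py '0.0025 0 0 0 0;0.0025 0 0 0 0;0.0025 0 0 0 0' | grep -E 'posi|ft'; done
```

```text
position: [0.5194, -0.0734, 0.1191]
ft_force: [-2.1, -0.4, -0.0]
position: [0.5212, -0.0737, 0.1188]
ft_force: [-4.0, 1.0, -2.6]
position: [0.5215, -0.0737, 0.1186]
ft_force: [-11.6, 0.6, 3.4]
```

Contact came where the stop is predicted, and the force rose stiffly with no motion, so the lever is home. I back off, rise and hand in.

```bash
python3 inch.py '-0.01 0 0 0 0;-0.018 0 0 0 0;-0.018 0 0 0 0;-0.018 0 -0.05 0 0;-0.018 0 -0.1 0 0;-0.018 0 -0.15 0 0;-0.018 0 -0.15 0 0;-0.018 0 -0.15 0 0;-0.018 0 -0.15 0 0;-0.018 0 -0.15 0 0' && python3 -c "
from h import *
print(close_job())"
```

```text
time: 25.25
position: [0.5063, -0.0719, 0.268]
tool_rot: [-3.135, 0.196, 0.003]
ft_force: [-0.5, -0.4, -0.3]
grip_width: 0.009
grip_force: 0.0
the job is handed in; nothing more can be done
None
```

I handed the job in at 25 s: the block is on the pad, the chock is in the tray, and the ball-knob lever is against its float stop. The camera put the plate's drop at about 10 ± 1.5 mm against the 10.5 mm required. `close_job()` returned no verdict.

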